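# Present a valve body above its test nest

## Robot

A 7-joint arm with a two-finger parallel gripper is mounted at the origin on a cart in front of the work surface, level with it; the furniture and walls round the work are solid. World frame = base frame: x ahead of the robot, y to its left, z up, the work surface at z = 0. Lengths are in mm, angles in rad, forces in N, time in s.
With the tool pointing down it reaches from about 425 to 975 mm from the base axis. Payload 16.7 kg.
Tool frame: the origin (TCP) lies at the very end of the fingers, on their centre line; the grasp point (between the pads) lies 19 mm behind it (env.grasp_offset is the distance from the TCP to the grasp point, in mm); z points along the fingers, y is the line along which they close (so a half turn about z gives the same grasp; the last joint's range is limited). The gripper opens to 85 mm and grips with 20 to 120 N. Pads are 22 mm wide; open, the fingers measure 114 mm over their backs; the gripper's body (76 mm by 85 mm) begins 54 mm behind the grasp point. The pads swing forward as they close: fully open they stand 13 mm farther back than shut.
Start: joints at [-1.448, 0.426, 0.074, 1.606, -0.034, 1.111, -0.067], TCP at [181.871, 649.999, 231.302] pointing down, gripper open.
Joint ranges: [-2.85, 2.85], [-0.5, 2.14], [-1.23, 1.37], [0.21, 2.46], [-1.02, 4.16], [0.16, 2.05], [-2.73, 2.73]. Speed limits (rad/s): [1.89, 1.89, 2.39, 2.39, 3.01, 3.01, 3.01].

## Interface

Orientations are given as a 3x3 rotation matrix whose columns are the frame's x, y, z axes.
In Python, from workcell import env, camrig gives the robot as it stands (env), with the cameras (camrig).
- The arm moves only by the tool jog_arm, called in YAML: its name, and indented under it one key for each argument. Schema: {"type":"object","properties":{"deltas":{"type":"array","items":{"type":"array","items":{"type":"number"},"minItems":6,"maxItems":6},"minItems":1,"maxItems":10},"finger_gap":{"type":"number"},"only":{"type":"string"},"quiet":{"type":"boolean"},"lines":{"type":"string"}},"required":["deltas"],"additionalProperties":false}. deltas is a list of rows, 1 to 10 of them, each of 6 numbers: dx, dy, dz in fractions of the full range, 1 being 1000 mm, then a rotation vector rx, ry, rz in a scale on which 1.0 is 2 pi rad; each row is the pose to reach, as a shift and turn from the pose commanded when the call began, along the tool's axes at that moment; what a row does not reach only later rows make up. A row lasts 1/10 s, in which the tool goes at most 50 mm and 0.15 rad, less where a joint would pass 70% of its speed; a pose out of reach is approached as far as the arm can. finger_gap is the finger opening in mm, set as the call begins (left out keeps the last). The fingers move at their own pace and stop on an object; the grip force is fixed at half the most. Time passes only in rows, so rows that do not move let the fingers close. The tool returns the time, the measured TCP pose, the force, the opening and the grip force at its end. only (a regular expression) keeps the lines of the reply that match it, lines (a string "A,B") keeps lines A to B, and quiet returns only ok. Input that does not fit is refused with a message, and nothing moves.
- env.observe(): the state, without advancing time (a new reading comes with each control period).
- camrig.read_camera(name): name is "side" or "top" or "wrist"; returns the picture (420x560x3 uint8, red, green, blue); there is no depth.
- camrig.camera_info(name): a dict with "fx", "fy", "cx", "cy" (pixels), "origin" and "rotation" of the camera in the world. Camera axes: x right, y up, looking along -z (the intrinsics and any distortion apply to the point x, -y, -z); pixel columns grow to the right and rows downward; lengths in mm; the calibration is good to about 2 mm. A picture is of the moment at which its call begins: read the wrist's pose just before it. camera_info takes no time and is no camera call; for the wrist camera it gives the pose at the moment of the call.
- env.hand_in(): hands the job in; it is judged then, once.
The state is a dict: "clock": time; "joint_positions": joint angles; "qvel": joint speeds; "tau": joint torques, N m; "tcp_pos": TCP position; "ee_rot": TCP orientation; "wrist_force": force on the tool from outside, world axes, zero at the start; "ft_torque": the same for the moment, N m; "gripper_width": finger opening in mm; "grip_force": force on a finger pad.
Only numpy, scipy, OpenCV 4.12 (cv2) and the standard library are available. Lean on these libraries where they do the work, as an engineer would, in place of code of your own. Each camera call takes 0.05 s, during which the arm holds its last target. There are 200 camera calls.

## Task

Take the valve body by its stem, slide it along its holder out from under the keeper strips, then lift it over the chip guard to the test nest. Finish holding it still and upright there so a fitter can put the seal under it: centred and square between the locating strips, port facing the coupling tube, underside about 1 cm above the strips. Touch neither guard nor nest, and leave the beaker, bush and black nut where they are.

Things in the scene. Friction and masses are not known exactly. Their poses are not given: they have to be found in the camera images.
- valve: Cast dark grey valve body, 77x74x106 mm, 0.4 to 0.75 kg, upright in the holder. z up; origin on the underside; its vertical axis (centre of foot and stem) is at x=7, y=7 mm. Foot 64 (x) x 60 (y) x 12 high, centred on the axis; block 54 (x) x 48 (y) up to z=72; side port points to -x, a smaller knob to -y. At first its yaw is the holder's minus 90 deg (within 1 deg).
- valve_foot (a point): Centre of the valve body's underside, on its vertical axis; axes as the valve body's.
- valve_stem (a point): Centre of the top of the valve body's stem, 106 mm above valve_foot. The stem, 18 mm across, is plain and round for the top 22 mm: grip it from above. Below it a neck 29 mm across and 12 mm high. The weight hangs about under the stem.
- valve_port (a point): Centre of the outer end of the large side port (35 mm across) on the valve body's -x side: 42 mm from the vertical axis, 44 mm above the underside. The knob on the -y side ends 44 mm from the axis, 17 to 41 mm above the underside.
- holder: Fixed slide-out holder of slippery plastic: white plate 210 (x) x 110 (y) x 8 mm, origin at the centre of its underside; the valve body stands on it at z=8. Closed by a stop at +x, open at -x, towards the robot. The valve body's axis starts at x=30 to 60 mm, y=0; it can be lifted only with its axis beyond x=-40 mm (-55 is good: bare plate from -10 to -105).
- holder_mouth (a point): Middle between the black keeper strips' ends at the open end, on the plate's top (holder x=-10, z=8 mm); axes as the holder's. The strips run from here to +x, 58 mm apart, 14 to 20 mm above the plate (screw heads to 23), and overhang the foot by 3 mm on each side. The side bars under them are 69 mm apart: sideways the valve body has 2 mm of play each way.
- nest: Fixed test nest: dark plate 110x110x12 mm, origin at the centre of its underside. Four bright locating strips 8 mm high (tops at z=20) bound a 68 (x) x 64 (y) mm place in its middle. Aligned means the valve body's axes are parallel to the nest's, its port (-x) towards the tube on the nest's -x side. Nest and holder stand left and right of the guard, either way round.
- nest_top (a point): Centre of the nest at the height of the tops of the locating strips (20 mm above the bench); axes as the nest's.
- nest_tube (a point): Centre of the end of the steel coupling tube, 26 mm across, that faces the nest's middle: 64 mm from the centre towards the nest's -x, 56 mm above the bench (22 mm from the port's end when aligned). Tube and its grey block reach back to 94 mm and up to 69 mm.
- guard: Fixed upright grey sheet (chip guard) between holder and nest, 300 mm long along its x, 120 mm high, 8 mm thick at its rolled top edge; feet reach 25 mm to each side. Origin at the middle of its foot on the bench.
- beaker: Grey beaker, 89 mm across, 107 mm high, bystander; origin at the centre of its underside.
- bush: Bronze bush, 32 mm across, 34 mm high, bystander; origin at the centre of its underside.
- nut: Black knurled nut, 42 mm across, 35 mm high, bystander; origin at the centre of its underside.

How it is judged:
By the outcome, as a careful person would: the job done as asked, in the order asked, and still so for the second after the job is handed in, while the arm keeps its last pose, push and grip.
It also fails if it takes over 54 s, if anything falls off the work surface, if the arm or the gripper's body presses on something with over 40 N, if the wrist force passes 120 N, or if a joint passes its speed limit or range.

## Working session

There is one attempt and no reset: what is moved stays moved. The work goes in short steps, Python scripts to look and compute and a tool call to move; the robot and the scene stay as the last step left them, time stands still between calls to the robot, and variables do not carry over. Pictures are saved under pics/ and viewed, at most 13 in all, crops included, and the job is handed in when it is done.

```bash
ls; mkdir -p pics
```

Run:
```python
from workcell import env, camrig
import cv2,numpy as np
np.set_printoptions(precision=3,suppress=True)
s=env.observe();print(s['clock'],s['tcp_pos'],s['ee_rot'],env.grasp_offset)
for n in ['top','side']:
    i=camrig.camera_info(n);print(n,i)
    cv2.imwrite(f'pics/{n}0.png',camrig.read_camera(n)[:,:,::-1])
print(camrig.camera_info('wrist'))
```

```text
pics
workcell.py
0.0 [181.787 649.623 230.608] [[-0.963  0.27  -0.   ]
 [ 0.27   0.963 -0.001]
 [-0.    -0.001 -1.   ]] 18.700000000000003
top {'fx': 476.05343138555514, 'fy': 476.05343138555514, 'cx': 273.10175681300024, 'cy': 204.21870202763571, 'origin': array([ 341.391,   15.685, 1467.558]), 'rotation': array([[ 0.003,  0.983, -0.185],
       [-1.   ,  0.006,  0.015],
       [ 0.015,  0.185,  0.983]])}
side {'fx': 488.22007718505347, 'fy': 488.22007718505347, 'cx': 282.8469320534373, 'cy': 210.66826948187347, 'origin': array([  143.97 , -1166.368,  1014.468]), 'rotation': array([[ 0.925,  0.23 , -0.303],
       [-0.38 ,  0.535, -0.754],
       [-0.011,  0.813,  0.583]])}
{'fx': 302.9739924571333, 'fy': 302.9739924571333, 'cx': 280.72737789078604, 'cy': 205.84778915545354, 'origin': array([112.54 , 669.299, 372.511]), 'rotation': array([[ 0.269, -0.923, -0.275],
       [ 0.963,  0.258,  0.077],
       [-0.   , -0.285,  0.958]])}
```

View pics/top0.png

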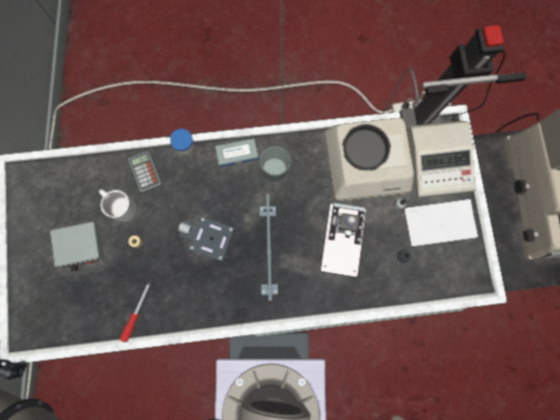

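View pics/side0.png

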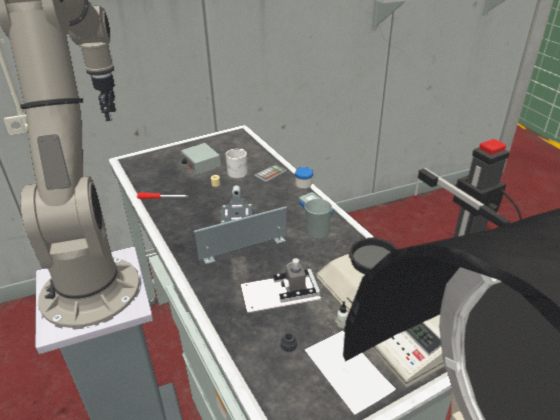

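The top view shows the nest at about (211,240) with its tube to the left, the guard along column 268 and the holder at (344,240) with the valve at (348,222). The bush is at (134,241), the nut at (404,256) and the beaker at (275,162). Next I measure these coarsely.

Create h.py:
```python
import numpy as np,cv2
from workcell import env, camrig
np.set_printoptions(precision=2,suppress=True)
def ray(i,px,z):
    px=np.atleast_2d(np.array(px,float))
    d=np.c_[(px[:,0]-i['cx'])/i['fx'],-(px[:,1]-i['cy'])/i['fy'],-np.ones(len(px))]@i['rotation'].T
    o=i['origin'];return o+d*((z-o[2])/d[:,2])[:,None]
def proj(i,P):
    q=(np.atleast_2d(P)-i['origin'])@i['rotation']
    return np.c_[i['cx']+i['fx']*q[:,0]/-q[:,2], i['cy']+i['fy']*q[:,1]/q[:,2]]
def totool(v):
    return env.observe()['ee_rot'].T@np.array(v,float)
```

Run:
```python
from h import *
i=camrig.camera_info('top');im=cv2.imread('pics/top0.png')
g=cv2.cvtColor(im,cv2.COLOR_BGR2GRAY)
m=np.zeros_like(g);m[200:280,315:372]=(g[200:280,315:372]>170)
m=cv2.morphologyEx(m,cv2.MORPH_OPEN,np.ones((2,2)))
c=max(cv2.findContours(m,0,1)[0],key=cv2.contourArea)
r=cv2.minAreaRect(np.float32(ray(i,c[:,0],8)[:,:2]));print('holder',r)
for n,p,z in [('nest',(213,239),20),('tube',(185,228),56),('gtop',(268,195),120),('gbot',(269,298),120),('stem',(348,211),114),('nut',(404,256),17),('bush',(134,241),17),('beaker',(275,162),50),('balance corner',(330,197),60)]: print(n,ray(i,[p],z)[0])
a=cv2.resize(im[190:280,310:420],None,fx=4.5,fy=4.5);b=cv2.resize(im[205:275,170:240],None,fx=5,fy=5)
o=np.zeros((500,800,3),np.uint8);o[:405,:495]=a;o[:350,496:796]=b[:,:300];cv2.imwrite('pics/c1.png',o)
```

```text
holder ((504.0093994140625, -225.08868408203125), (111.57815551757812, 209.5755157470703), 80.90853118896484)
nest [505.44 177.12  20.  ]
tube [533.87 257.29  56.  ]
gtop [622.53  10.63 120.  ]
gbot [330.38   6.38 120.  ]
stem [ 577.96 -221.06  114.  ]
nut [ 456.5  -405.71   17.  ]
bush [498.52 417.24  17.  ]
beaker [741.16 -10.68  50.  ]
balance corner [ 630.05 -177.07   60.  ]
```

View pics/c1.png

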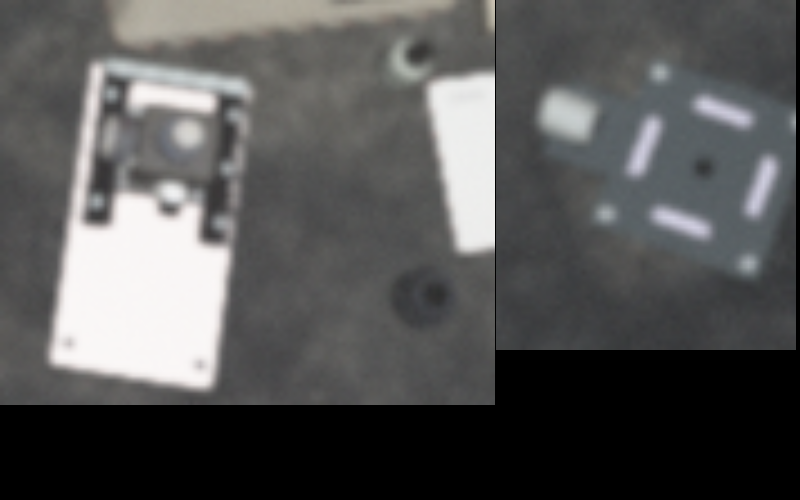

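The holder yaw is about -9° and the port faces the nest side. I move to look at the nest with the wrist camera on the way.

Units first: shifts go in shares of 1000 mm and turns go in shares of 2 pi rad. So -392 mm / 1000 = -0.392, -368 mm / 1000 = -0.368, -0.117 rad / 6.2832 = -0.0186.

jog_arm:
  deltas:
    - [-0.039, -0.037, -0.01, 0, 0, 0]
    - [-0.078, -0.074, -0.02, 0, 0, 0]
    - [-0.118, -0.11, -0.03, 0, 0, 0]
    - [-0.157, -0.147, -0.04, 0, 0, 0]
    - [-0.196, -0.184, -0.04, 0, 0, 0]
    - [-0.235, -0.221, -0.04, 0, 0, 0]
    - [-0.274, -0.258, -0.04, 0, 0, 0]
    - [-0.314, -0.294, -0.04, 0, 0, 0]
    - [-0.353, -0.331, -0.04, 0, 0, 0]
    - [-0.392, -0.368, -0.04, 0, 0, -0.0186]

```text
clock: 1.1
tcp_pos: [438.3, 225.5, 271.4]
ee_rot: [[-0.987, 0.162, 0.0], [0.162, 0.987, 0.0], [0.0, 0.0, -1.0]]
wrist_force: [0.7, 1.0, -0.3]
gripper_width: 84.9
grip_force: 0.0
```

jog_arm:
  deltas:
    - [-0.392, -0.368, -0.04, 0, 0, -0.0186]
    - [-0.392, -0.368, -0.04, 0, 0, -0.0186]
    - [-0.392, -0.368, -0.04, 0, 0, -0.0186]
    - [-0.392, -0.368, -0.04, 0, 0, -0.0186]

```text
clock: 1.5
tcp_pos: [557.6, 70.9, 286.0]
ee_rot: [[-0.999, 0.045, 0.0], [0.045, 0.999, 0.0], [-0.0, 0.0, -1.0]]
wrist_force: [1.0, 1.4, -0.0]
gripper_width: 85.8
grip_force: 0.0
```

Run:
```python
from h import *
import pickle
i=camrig.camera_info('wrist');im=camrig.read_camera('wrist')[:,:,::-1];print(i['origin'],i['rotation'],[k for k in i])
cv2.imwrite('pics/w1.png',im);pickle.dump(i,open('w1.pkl','wb'))
cv2.imwrite('pics/w1b.png',cv2.resize(im,(784,588),interpolation=cv2.INTER_CUBIC))
```

```text
[485.67  73.99 427.87] [[ 0.04 -0.96 -0.29]
 [ 1.    0.04  0.01]
 [ 0.   -0.29  0.96]] ['fx', 'fy', 'cx', 'cy', 'origin', 'rotation']
```

View pics/w1b.png

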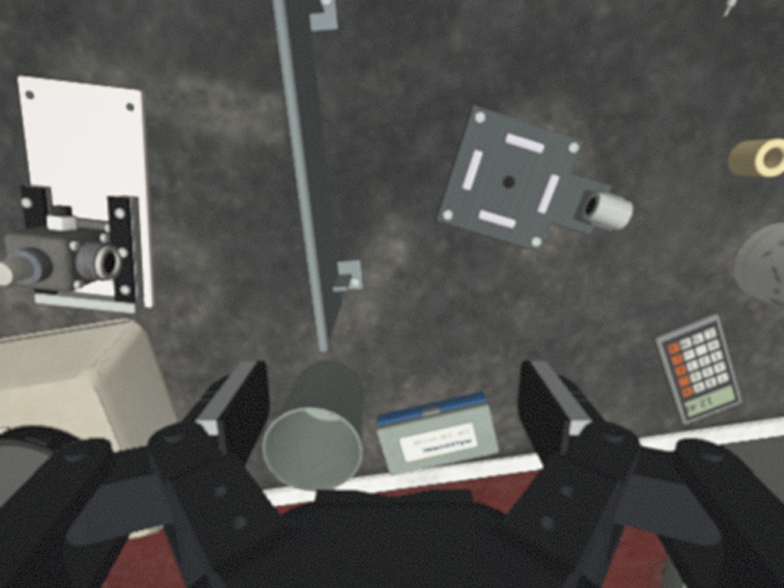

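The wrist view shows the nest strips at (525,143), (472,170), (548,194) and (497,219) in the 1.4x picture. The tube end is at (592,207), the guard edge runs from (280,0) to (322,350), and the holder is at the far left. I compute the nest here, then move towards the holder for its own view.

Run:
```python
from h import *
import pickle
i=pickle.load(open('w1.pkl','rb'));im=cv2.imread('pics/w1.png')
s=im[60:190,300:420].min(2).astype(np.uint8)
m=(s>150).astype(np.uint8)
P=[]
for c in cv2.findContours(m,0,1)[0]:
    r=cv2.minAreaRect(c)
    if cv2.contourArea(c)<40: continue
    M=cv2.moments(c);p=[M['m10']/M['m00']+300,M['m01']/M['m00']+60]
    w=ray(i,c[:,0]+[300,60],20)[:,:2];rw=cv2.minAreaRect(np.float32(w))
    print(np.array(p),cv2.contourArea(c),ray(i,[p],20)[0],rw[1:])
for n,p,z in [('tube',(592/1.4,207/1.4),56),('g',(281/1.4,20/1.4),120),('g',(322/1.4,345/1.4),120),('hole',(509/1.4,182/1.4),12),('stem',(8/1.4,272/1.4),114)]: print(n,ray(i,[p],z)[0])
for p in [(480,117),(574,147),(448,215),(536,242)]: print(ray(i,[np.array(p)/1.4],14)[0])
```

```text
[354.31 156.09] 141.0 [541.92 170.64  20.  ] ((35.85295867919922, 8.512141227722168), 71.1033706665039)
[391.29 138.12] 144.5 [520.49 218.74  20.  ] ((8.289373397827148, 35.71317672729492), 70.65746307373047)
[337.15 121.06] 152.0 [495.64 147.28  20.  ] ((7.970789432525635, 35.95594024658203), 70.96452331542969)
[374.38 101.92] 156.5 [474.22 194.51  20.  ] ((35.75067138671875, 8.232792854309082), 71.15760803222656)
tube [530.71 244.9   56.  ]
g [395.93   6.9  120.  ]
g [621.42  12.26 120.  ]
hole [508.9  184.01  12.  ]
stem [ 553.01 -222.51  114.  ]
[450.1  155.22  14.  ]
[479.9  242.62  14.  ]
[537.27 125.49  14.  ]
[567.59 212.03  14.  ]
```

jog_arm:
  deltas:
    - [0.04, -0.05, 0, 0, 0, 0]
    - [0.05, -0.1, 0, 0, 0, 0]
    - [0.06, -0.15, 0, 0, 0, 0]
    - [0.07, -0.2, 0, 0, 0, -0.008]
    - [0.07, -0.24, 0, 0, 0, -0.0159]
    - [0.07, -0.28, 0, 0, 0, -0.0183]
    - [0.07, -0.28, 0, 0, 0, -0.0183]
    - [0.07, -0.28, 0, 0, 0, -0.0183]
  finger_gap: 50

```text
clock: 2.35
tcp_pos: [473.7, -204.7, 285.6]
ee_rot: [[-0.998, -0.067, -0.001], [-0.067, 0.998, -0.0], [0.001, -0.0, -1.0]]
wrist_force: [0.4, 0.1, -0.3]
gripper_width: 50.1
grip_force: 0.0
```

Scaled: 0.224 rad / 6.2832 = 0.0357.

jog_arm:
  deltas:
    - [0, 0, 0, 0, 0, 0.0119]
    - [0, 0, 0, 0, 0, 0.0239]
    - [0, 0, 0, 0, 0, 0.0357]
    - [0, 0, 0, 0, 0, 0.0357]
    - [0, 0, 0, 0, 0, 0.0357]

```text
clock: 2.85
tcp_pos: [474.4, -202.8, 285.7]
ee_rot: [[-0.989, 0.15, -0.0], [0.15, 0.989, 0.0], [0.0, 0.0, -1.0]]
wrist_force: [0.5, 0.6, -0.3]
gripper_width: 50.1
grip_force: 0.0
```

Run:
```python
from h import *
import pickle
i=camrig.camera_info('wrist');im=camrig.read_camera('wrist')[:,:,::-1];print(i['origin'],env.observe()['tcp_pos'])
cv2.imwrite('pics/w2.png',im);pickle.dump(i,open('w2.pkl','wb'))
cv2.imwrite('pics/w2b.png',cv2.resize(im,(784,588),interpolation=cv2.INTER_CUBIC))
```

```text
[ 403.28 -192.08  427.59] [ 474.33 -203.09  285.77]
```

View pics/w2b.png

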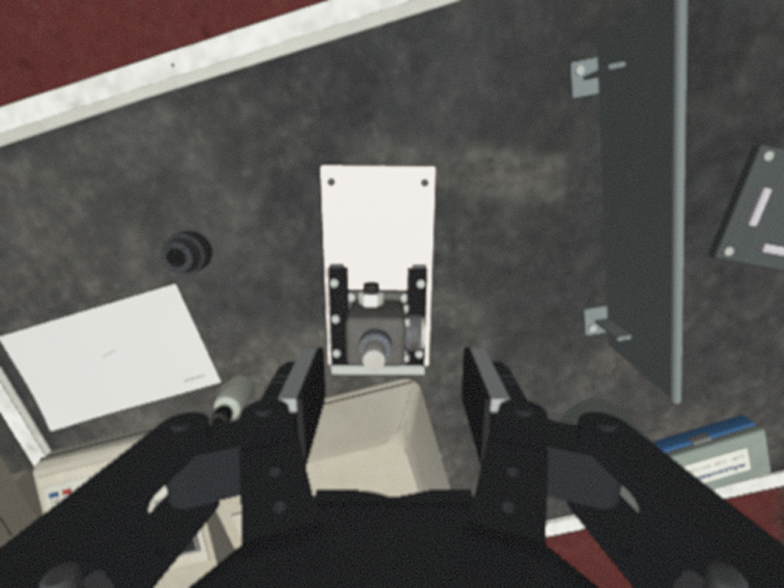

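The plate corners are at (322,167) and (435,168), the strip ends at (337,267) and (418,267), and the stem top is near (373,358), all in the 1.4x picture. I compute the holder yaw, the centre line and the stem.

Run:
```python
from h import *
import pickle
i=pickle.load(open('w2.pkl','rb'));im=cv2.imread('pics/w2.png')
g=cv2.cvtColor(im,cv2.COLOR_BGR2GRAY)
x0,y0=220,112
m=(g[y0:262,x0:320]>140).astype(np.uint8)
L=[];R=[]
for r in range(6,72,2):
    c=np.where(m[r])[0];L.append((c[0]+x0-.5,r+y0));R.append((c[-1]+x0+.5,r+y0))
def fit(p): 
    w=ray(i,p,8)[:,:2].astype(np.float32);v=cv2.fitLine(w,cv2.DIST_HUBER,0,.01,.01).ravel();return v
l,r=fit(L),fit(R)
for v in (l,r): print(np.degrees(np.arctan(v[1]/v[0])),v)
T=[]
for c in range(14,86,3):
    q=np.where(m[:,c])[0];T.append((c+x0,q[0]+y0-.5))
t=fit(T);print('front',np.degrees(np.arctan2(t[1],t[0])),t)
# stem top blob
s=im[235:270,250:285].astype(int);mm=(s.min(2)>125).astype(np.uint8)
for c in cv2.findContours(mm,0,1)[0]:
    if cv2.contourArea(c)>20:
        (cx,cy),rad=cv2.minEnclosingCircle(c);p=(cx+250,cy+235);print(p,rad,cv2.boundingRect(c),ray(i,[p],114)[0])
cv2.imwrite('pics/w2c.png',cv2.resize(im[180:275,225:320],None,fx=6,fy=6,interpolation=cv2.INTER_CUBIC))
```

```text
-9.2121525 [   0.99   -0.16  427.95 -266.21]
-8.606667 [   0.99   -0.15  454.51 -158.87]
front 81.40313 [   0.15    0.99  401.38 -219.03]
(267.0, 264.0) 17.262775421142578 (0, 14, 35, 19) [ 561.81 -231.57  114.  ]
```

View pics/w2c.png

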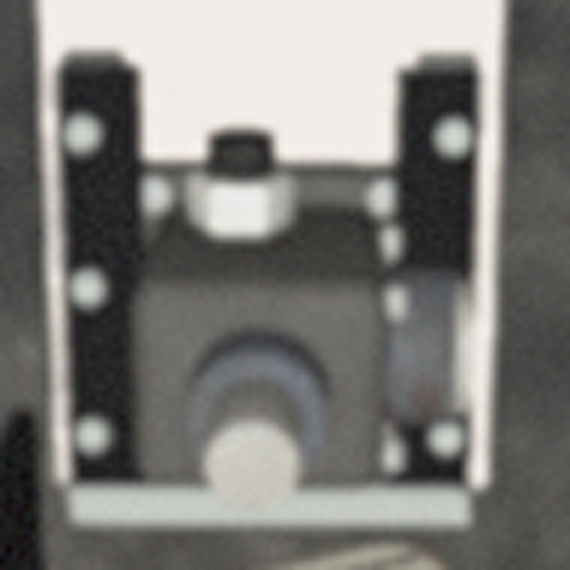

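The crop shows the stem top as a disc at (253,462), which is (267.2,257.0) in the original image. I compute the target from that.

Run:
```python
from h import *
import pickle
i=pickle.load(open('w2.pkl','rb'))
S=ray(i,[(225+252.5/6,180+462/6)],114)[0];print('stem',S)
a=np.radians(-8.8);u=np.array([np.cos(a),np.sin(a)]);n=np.array([-u[1],u[0]])
offL=n@[427.95,-266.21];offR=n@[454.51,-158.87];off=(offL+offR)/2
t=np.array([401.38,-219.03]);x=u@S[:2]-(u@t)-105
print('width',offR-offL,'stem rel holder x,y',x,n@S[:2]-off)
o=env.observe();print(o['tcp_pos'],totool(np.r_[S[:2],95]-o['tcp_pos']),np.degrees(np.arctan2(o['ee_rot'][1,1],o['ee_rot'][0,1])))
```

```text
stem [ 553.13 -230.05  114.  ]
width 110.13973827617701 stem rel holder x,y 46.6521854702097 -0.18287626570986504
[ 474.33 -203.09  285.77] [-82.01 -14.81 190.74] 81.3383751806697
```

Scaled: 190 mm / 1000 = 0.19, 180 mm / 1000 = 0.18.

jog_arm:
  deltas:
    - [-0.04, -0.007, 0.02, 0, 0, 0]
    - [-0.082, -0.015, 0.04, 0, 0, 0]
    - [-0.082, -0.015, 0.08, 0, 0, 0]
    - [-0.082, -0.015, 0.12, 0, 0, 0]
    - [-0.082, -0.015, 0.15, 0, 0, 0]
    - [-0.082, -0.015, 0.17, 0, 0, 0]
    - [-0.082, -0.015, 0.18, 0, 0, 0]
    - [-0.082, -0.015, 0.19, 0, 0, 0]
    - [-0.082, -0.015, 0.19, 0, 0, 0]
    - [-0.082, -0.015, 0.19, 0, 0, 0]
  finger_gap: 50

```text
clock: 3.9
tcp_pos: [553.3, -231.4, 96.6]
ee_rot: [[-0.988, 0.154, 0.001], [0.154, 0.988, -0.0], [-0.001, -0.0, -1.0]]
wrist_force: [-0.3, -0.2, 0.4]
gripper_width: 50.2
grip_force: 0.0
```

Run:
```python
from h import *
i=camrig.camera_info('wrist');im=camrig.read_camera('wrist')[:,:,::-1]
cv2.imwrite('pics/w3.png',cv2.resize(im[150:],(784,378)))
```

```text
(no output)
```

View pics/w3.png

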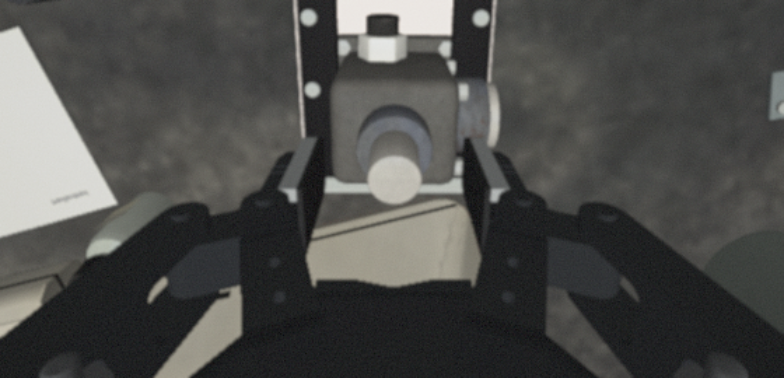

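The stem top at (394,182) sits midway between the pads, so I close.

jog_arm:
  deltas:
    - [0, 0, 0, 0, 0, 0]
    - [0, 0, 0, 0, 0, 0]
    - [0, 0, 0, 0, 0, 0]
    - [0, 0, 0, 0, 0, 0]
    - [0, 0, 0, 0, 0, 0]
    - [0, 0, 0, 0, 0, 0]
    - [0, 0, 0, 0, 0, 0]
    - [0, 0, 0, 0, 0, 0]
  finger_gap: 10

```text
clock: 4.75
tcp_pos: [553.2, -231.3, 96.6]
ee_rot: [[-0.988, 0.154, 0.001], [0.154, 0.988, 0.0], [-0.001, 0.0, -1.0]]
wrist_force: [-2.7, 1.5, 8.8]
gripper_width: 15.8
grip_force: 58.4
```

Scaled: 20 mm / 1000 = 0.02, 16 mm / 1000 = 0.016.

jog_arm:
  deltas:
    - [0, 0, -0.0005, 0, 0, 0]
    - [0.004, 0, -0.0005, 0, 0, 0]
    - [0.008, 0, -0.0005, 0, 0, 0]
    - [0.012, 0, -0.0005, 0, 0, 0]
    - [0.016, 0, -0.0005, 0, 0, 0]
    - [0.02, 0, -0.0005, 0, 0, 0]

```text
clock: 5.35
tcp_pos: [533.1, -228.3, 96.6]
ee_rot: [[-0.988, 0.154, 0.001], [0.154, 0.988, -0.0], [-0.001, -0.0, -1.0]]
wrist_force: [3.1, -0.3, 5.1]
gripper_width: 15.9
grip_force: 59.2
```

Scaled: 40 mm / 1000 = 0.04, 32 mm / 1000 = 0.032.

jog_arm:
  deltas:
    - [0.008, 0, 0, 0, 0, 0]
    - [0.016, 0, 0, 0, 0, 0]
    - [0.024, 0, 0, 0, 0, 0]
    - [0.032, 0, 0, 0, 0, 0]
    - [0.04, 0, 0, 0, 0, 0]

```text
clock: 5.85
tcp_pos: [493.3, -222.1, 96.6]
ee_rot: [[-0.988, 0.154, 0.001], [0.154, 0.988, -0.0], [-0.001, -0.0, -1.0]]
wrist_force: [2.8, -0.7, 6.5]
gripper_width: 15.9
grip_force: 59.5
```

jog_arm:
  deltas:
    - [0.008, 0, 0, 0, 0, 0]
    - [0.016, 0, 0, 0, 0, 0]
    - [0.024, 0, 0, 0, 0, 0]
    - [0.032, 0, 0, 0, 0, 0]
    - [0.04, 0, 0, 0, 0, 0]
    - [0.044, 0, 0, 0, 0, 0]
    - [0.044, 0, 0, 0, 0, 0]

```text
clock: 6.55
tcp_pos: [449.2, -215.3, 96.6]
ee_rot: [[-0.988, 0.154, -0.0], [0.154, 0.988, 0.0], [0.0, 0.0, -1.0]]
wrist_force: [-4.4, 0.6, 12.2]
gripper_width: 16.0
grip_force: 59.9
```

Run:
```python
from h import *
import pickle
i=camrig.camera_info('wrist');im=camrig.read_camera('wrist')[:,:,::-1]
cv2.imwrite('pics/w4.png',cv2.resize(im[:320],(784,448)));print(camrig.camera_info('side')['cx'])
```

```text
282.8469320534373
```

View pics/w4.png

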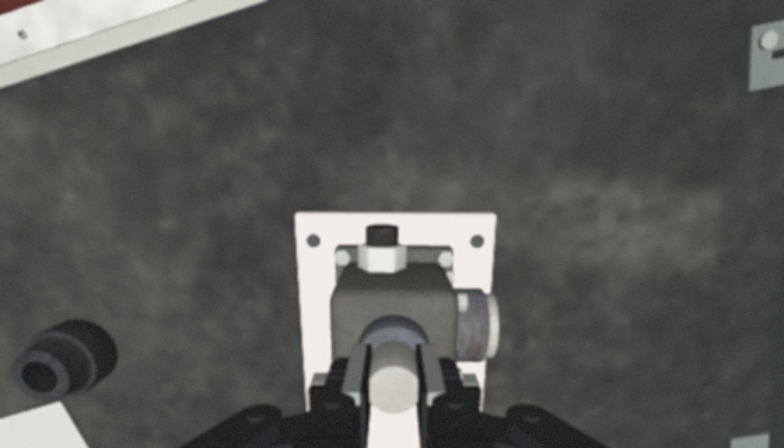

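The valve has followed: it stands at the open end, with the foot's front at row 250 and the strips out of sight behind it. I lift.

Scaled: -160 mm / 1000 = -0.16, -145 mm / 1000 = -0.145.

jog_arm:
  deltas:
    - [0, 0, -0.003, 0, 0, 0]
    - [0, 0, -0.01, 0, 0, 0]
    - [0, 0, -0.025, 0, 0, 0]
    - [0, 0, -0.045, 0, 0, 0]
    - [0, 0, -0.07, 0, 0, 0]
    - [0, 0, -0.095, 0, 0, 0]
    - [0, 0, -0.12, 0, 0, 0]
    - [0, 0, -0.145, 0, 0, 0]
    - [0, 0, -0.16, 0, 0, 0]
    - [0, 0, -0.16, 0, 0, 0]

```text
clock: 7.6
tcp_pos: [450.5, -215.6, 258.0]
ee_rot: [[-0.988, 0.154, 0.003], [0.154, 0.988, 0.0], [-0.003, 0.001, -1.0]]
wrist_force: [-0.0, 0.3, -6.6]
gripper_width: 15.5
grip_force: 59.0
```

```bash
python3 - <<'E'
from h import *
im=camrig.read_camera('wrist')[:,:,::-1]
cv2.imwrite('pics/w5.png',im)
o=env.observe();print(o['wrist_force'],o['ft_torque'],o['tcp_pos'],totool(np.array([508.07,182.79,260])-o['tcp_pos']))
im=camrig.read_camera('side')[:,:,::-1]
cv2.imwrite('pics/s5.png',cv2.resize(im[170:330,160:340],None,fx=3,fy=3))
E
```

```text
[-0.59  0.24 -5.83] [0.05 0.   0.01] [ 450.02 -215.18  256.63] [  3.76 402.17  -3.13]
```

View pics/s5.png

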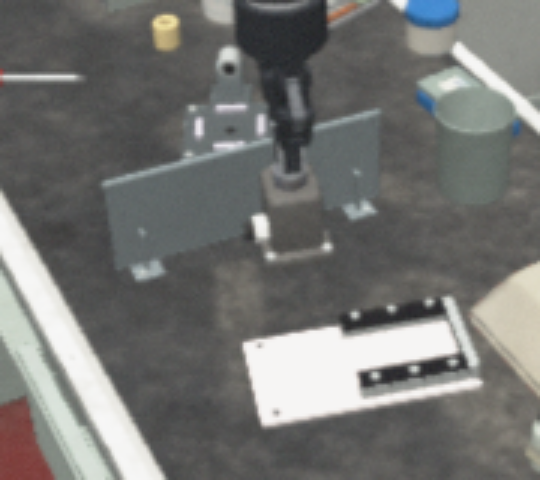

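The valve is held upright, clear of the empty holder and above guard height. I carry it over in two gentle halves.

Scaled: 210 mm / 1000 = 0.21, 185 mm / 1000 = 0.185.

jog_arm:
  deltas:
    - [0, 0.005, -0.005, 0, 0, 0]
    - [0, 0.015, -0.008, 0, 0, 0]
    - [0, 0.035, -0.008, 0, 0, 0]
    - [0, 0.06, -0.008, 0, 0, 0]
    - [0, 0.085, -0.008, 0, 0, 0]
    - [0, 0.11, -0.008, 0, 0, 0]
    - [0, 0.135, -0.008, 0, 0, 0]
    - [0, 0.16, -0.008, 0, 0, 0]
    - [0, 0.185, -0.008, 0, 0, 0]
    - [0, 0.21, -0.008, 0, 0, 0]

```text
clock: 8.7
tcp_pos: [481.9, -6.6, 263.7]
ee_rot: [[-0.988, 0.154, -0.002], [0.154, 0.988, -0.001], [0.001, -0.001, -1.0]]
wrist_force: [0.9, -0.6, -5.7]
gripper_width: 15.9
grip_force: 59.0
```

jog_arm:
  deltas:
    - [0, 0.025, 0, 0, 0, 0]
    - [0, 0.05, 0, 0, 0, 0.0048]
    - [0, 0.075, 0, 0, 0, 0.0095]
    - [0, 0.1, 0, 0, 0, 0.0143]
    - [0, 0.125, 0, 0, 0, 0.0191]
    - [0.001, 0.15, 0, 0, 0, 0.0239]
    - [0.002, 0.17, 0, 0, 0, 0.0286]
    - [0.003, 0.183, 0, 0, 0, 0.0286]
    - [0.004, 0.19, 0, 0, 0, 0.0286]
    - [0.004, 0.192, 0, 0, 0, 0.0286]

```text
clock: 9.7
tcp_pos: [507.7, 182.7, 263.9]
ee_rot: [[-0.945, 0.327, -0.001], [0.327, 0.945, -0.001], [0.0, -0.001, -1.0]]
wrist_force: [-1.1, -0.9, -5.3]
gripper_width: 15.7
grip_force: 59.0
```

jog_arm:
  deltas:
    - [0, 0, 0, 0, 0, 0]
    - [0, 0, 0, 0, 0, 0]

```text
clock: 9.9
tcp_pos: [508.0, 181.5, 264.4]
ee_rot: [[-0.944, 0.329, -0.0], [0.329, 0.944, -0.0], [-0.0, -0.0, -1.0]]
wrist_force: [-0.1, 0.3, -5.1]
gripper_width: 16.4
grip_force: 59.0
```

Create v.py:
```python
from h import *
import pickle,sys
n=sys.argv[1]
i=camrig.camera_info('wrist');im=camrig.read_camera('wrist')[:,:,::-1];cv2.imwrite(f'pics/{n}.png',im);pickle.dump(i,open(n+'.pkl','wb'))
o=env.observe();R=o['ee_rot'];print('toolyaw',np.degrees(np.arctan2(R[1,1],R[0,1])),o['wrist_force'],totool(np.array([508.07,182.79,260])-o['tcp_pos']))
t=camrig.read_camera('top')[:,:,::-1];cv2.imwrite(f'pics/{n}t.png',t)
s=camrig.read_camera('side')[:,:,::-1];cv2.imwrite(f'pics/{n}s.png',s)
w=np.zeros((560,800,3),np.uint8);w[:,:]=0
w[:420,:560]=im;w[:240,560:800]=cv2.resize(t[200:280,170:250],(240,240));w[260:500,560:800]=cv2.resize(s[150:250,190:290],(240,240))
cv2.imwrite(f'pics/{n}v.png',w)
```

```bash
python3 v.py n1
```

```text
toolyaw 70.78027887237525 [-0.2  -0.27 -4.67] [0.38 1.14 4.43]
```

View pics/n1v.png

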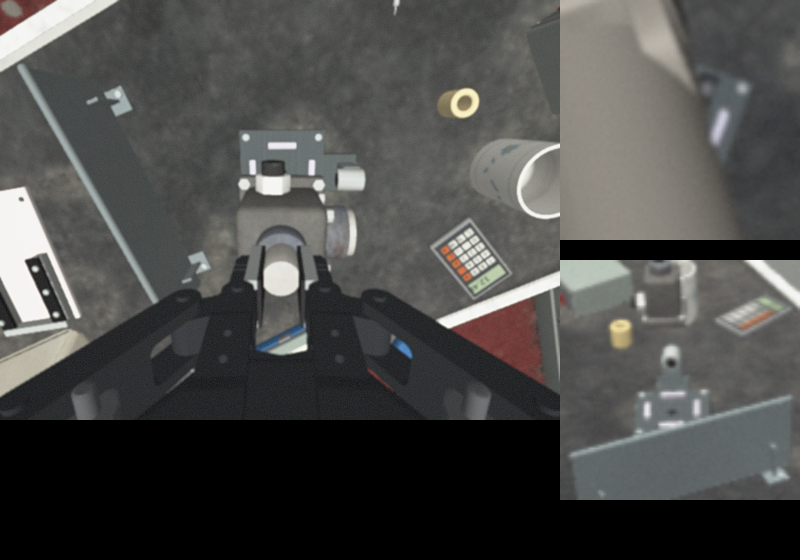

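The valve hangs over the nest and looks square to it: foot screws at (244,184) and (319,185), nest screws at (245,137) and (319,138), strips at (282,146), (252,168) and (312,168). I measure the residuals.

Create m.py:
```python
from h import *
import pickle,sys
n=sys.argv[1];fz=float(sys.argv[2])   # fz = foot underside z
i=pickle.load(open(n+'.pkl','rb'));im=cv2.imread(f'pics/{n}.png')
m=(im.min(2)>135).astype(np.uint8)
k,_,st,ce=cv2.connectedComponentsWithStats(m)
for j in range(1,k):
    c=ce[j]
    if 200<c[0]<380 and 60<c[1]<300 and 8<st[j,4]<900:
        print(c,st[j],'z20',ray(i,[c],20)[0][:2],'z14',ray(i,[c],14)[0][:2],'foot',ray(i,[c],fz+13)[0][:2],'stem',ray(i,[c],fz+106)[0][:2])
```

```bash
python3 m.py n1 175.8
```

```text
[245.47 137.07] [242 133   8   9  57] z20 [449.81 155.77] z14 [449.96 155.  ] foot [445.58 177.44] stem [443.25 189.38]
[318.19 136.85] [315 133   8   9  53] z20 [479.31 241.41] z14 [479.92 241.97] foot [462.19 225.65] stem [452.75 216.97]
[281.57 145.48] [267 142  30   8 233] z20 [474.33 194.85] z14 [474.87 194.69] foot [459.39 199.44] stem [451.15 201.97]
[269.39 181.57] [249 159  42  36 767] z20 [512.75 164.78] z14 [513.88 164.15] foot [481.01 182.51] stem [463.53 192.28]
[311.29 166.89] [308 159   8  17 122] z20 [512.36 221.95] z14 [513.48 222.21] foot [480.79 214.7 ] stem [463.4 210.7]
[350.82 178.88] [338 167  28  24 580] z20 [544.08 265.64] z14 [545.7  266.58] foot [498.65 239.29] stem [473.62 224.77]
[243.92 183.8 ] [238 178  13  13 126] z20 [504.64 132.47] z14 [505.64 131.34] foot [476.45 164.32] stem [460.91 181.87]
[318.38 184.61] [312 179  13  13 125] z20 [537.52 223.69] z14 [539.03 223.97] foot [494.96 215.67] stem [471.5  211.26]
[322.11 197.26] [319 193   7  11  54] z20 [555.44 223.31] z14 [557.24 223.59] foot [505.05 215.46] stem [477.28 211.14]
[330.36 216.04] [327 2
[... 357 characters left out ...]
7 227   6  16  34] z20 [612.95 231.55] z14 [615.64 231.95] foot [537.42 220.1 ] stem [495.8  213.79]
[284.59 239.04] [274 235  22  11 131] z20 [595.36 157.25] z14 [597.78 156.5 ] foot [527.52 178.28] stem [490.14 189.86]
[265.5  243.43] [262 241   8   6  14] z20 [592.88 130.24] z14 [595.25 129.07] foot [526.12 163.07] stem [489.34 181.16]
[329.08 267.15] [328 265   3   6  13] z20 [656.64 202.76] z14 [660.01 202.72] foot [562.01 203.89] stem [509.88 204.52]
[253.56 283.21] [248 280   9  10  48] z20 [645.51  92.8 ] z14 [648.7   91.06] foot [555.74 142.  ] stem [506.29 169.1 ]
[307.73 283.37] [305 280   9  10  52] z20 [671.39 166.34] z14 [674.98 165.74] foot [570.31 183.39] stem [514.63 192.79]
```

Scaled: 114 mm / 1000 = 0.114, 112 mm / 1000 = 0.112, -0.007 rad / 6.2832 = -0.0011.

jog_arm:
  deltas:
    - [0, 0.001, 0.005, 0, 0, 0]
    - [0, 0.001, 0.015, 0, 0, 0]
    - [0, 0.001, 0.03, 0, 0, 0]
    - [0, 0.001, 0.047, 0, 0, 0]
    - [0, 0.001, 0.064, 0, 0, 0]
    - [0, 0.001, 0.08, 0, 0, 0]
    - [0, 0.001, 0.095, 0, 0, -0.0011]
    - [0, 0.001, 0.106, 0, 0, -0.0011]
    - [0, 0.001, 0.112, 0, 0, -0.0011]
    - [0, 0.001, 0.114, 0, 0, -0.0011]

```text
clock: 11.05
tcp_pos: [508.1, 183.3, 149.7]
ee_rot: [[-0.947, 0.322, -0.001], [0.322, 0.947, -0.001], [0.0, -0.001, -1.0]]
wrist_force: [-0.6, 0.2, -4.6]
gripper_width: 16.0
grip_force: 59.0
```

jog_arm:
  deltas:
    - [0, 0, 0, 0, 0, 0]
    - [0, 0, 0, 0, 0, 0]
    - [0, 0, 0, 0, 0, 0]

```text
clock: 11.35
tcp_pos: [508.6, 183.6, 150.9]
ee_rot: [[-0.947, 0.322, 0.001], [0.322, 0.947, 0.001], [-0.001, 0.001, -1.0]]
wrist_force: [0.5, -0.7, -5.1]
gripper_width: 15.7
grip_force: 59.0
```

```bash
python3 v.py n2; python3 m.py n2 61
```

```text
toolyaw 71.24254390002645 [ 0.33  0.25 -4.89] [   0.15   -0.87 -109.2 ]
[304.18 131.36] [296 127  16   9  80] z20 [459.64 222.39] z14 [460.07 222.73] foot [455.83 219.3 ] stem [449.27 213.97]
[275.88 131.8 ] [268 129  16   5  40] z20 [452.04 198.81] z14 [452.3  198.64] foot [449.74 200.39] stem [445.77 203.11]
[318.95 131.14] [315 129   7   5  22] z20 [463.61 234.69] z14 [464.12 235.31] foot [459.02 229.16] stem [451.1  219.65]
[329.22 266.59] [327 263   5   8  27] z20 [593.   206.67] z14 [596.35 206.66] foot [562.77 206.69] stem [510.73 206.73]
[200.85 276.83] [183 265  33  24 492] z20 [562.32  80.81] z14 [565.    78.04] foot [538.17 105.76] stem [496.59 148.73]
[203.67 293.89] [202 291   5   6  18] z20 [581.4   75.84] z14 [584.5   72.96] foot [553.47 101.77] stem [505.38 146.43]
```

View pics/n2v.png

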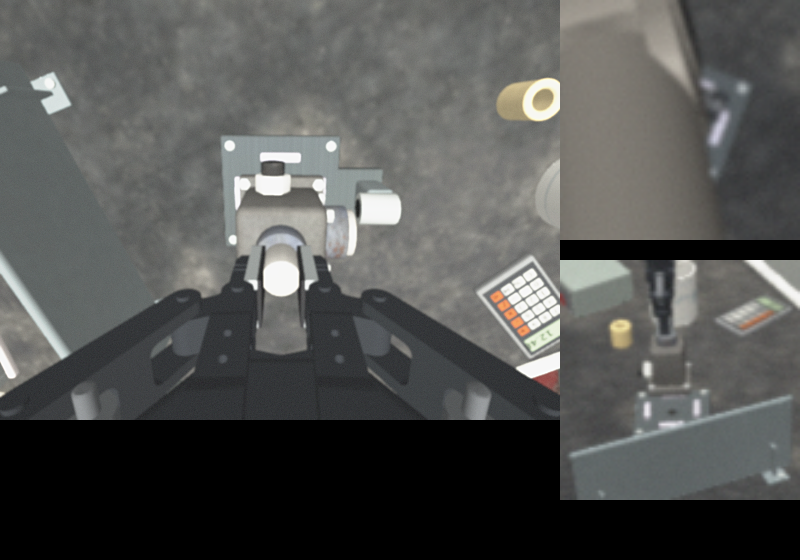

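The exposure is brighter here: nest screws at (229,146) and (331,146), front strip at (280,157), foot screws at (244,184) and (318,185). I re-measure with a higher threshold.

```bash
sed -i 's/>135/>float(sys.argv[3])/; s/60<c\[1\]<300/60<c[1]<245/' m.py; python3 m.py n2 62 205 | cut -c1-150; echo; python3 m.py n2 62 235| cut -c1-150
```

```text
[229.27 145.3 ] [225 140  10  11  88] z20 [449.78 155.92] z14 [449.99 154.81] foot [447.89 166.18] stem [444.69 183.53]
[330.66 145.8 ] [326 141  11  11  87] z20 [479.07 240.89] z14 [479.92 241.64] foot [471.27 234.01] stem [458.08 222.38]
[281.08 156.81] [260 152  41  11 351] z20 [474.15 196.14] z14 [474.89 195.91] foot [467.34 198.29] stem [455.83 201.92]
[272.4 184.3] [255 174  36  21 622] z20 [495.41 180.51] z14 [496.63 179.93] foot [484.32 185.81] stem [465.55 194.77]
[239.87 188.29] [234 177  17  32 268] z20 [489.32 150.84] z14 [490.4  149.61] foot [479.45 162.13] stem [462.77 181.21]
[320.3  187.89] [312 178  14  26 205] z20 [512.82 221.26] z14 [514.42 221.57] foot [498.21 218.34] stem [473.51 213.4 ]
[330.18 215.86] [327 210   8  13  91] z20 [541.92 222.36] z14 [544.15 222.7 ] foot [521.44 219.22] stem [486.82 213.9 ]
[351.67 233.82] [347 212  10  43 297] z20 [566.19 236.96] z14 [568.96 237.62] foot [540.81 230.87] stem [497.91 220.58]
[232.25 239.15] [229 235   7   9  55] z20 [534.27 125.75] z14 [536.33 123.97] foot [515.33 142.1 ] stem [483.32 169.73]

[229.13 145.16] [225 
[... 358 characters left out ...]
6 175  34  20 555] z20 [495.54 180.09] z14 [496.75 179.5 ] foot [484.42 185.47] stem [465.61 194.58]
[239.84 188.13] [235 177  15  31 223] z20 [489.17 150.88] z14 [490.24 149.65] foot [479.33 162.15] stem [462.7  181.22]
[319.85 187.9 ] [313 179  12  24 146] z20 [512.69 220.86] z14 [514.28 221.17] foot [498.11 218.02] stem [473.45 213.22]
[330.1  215.19] [327 210   7  12  68] z20 [541.26 222.48] z14 [543.48 222.82] foot [520.91 219.31] stem [486.51 213.96]
[352.   234.86] [349 217   7  36 193] z20 [567.34 236.99] z14 [570.13 237.65] foot [541.73 230.89] stem [498.44 220.59]
[232.51 239.35] [229 236   7   8  43] z20 [534.55 125.91] z14 [536.62 124.13] foot [515.56 142.22] stem [483.44 169.81]
```

Run:
```python
from h import *
import pickle
i=pickle.load(open('n2.pkl','rb'))
R=env.observe()['ee_rot'];tcp=env.observe()['tcp_pos'];fz=tcp[2]-88.6;print(tcp)
for n in ['w5','n1','n2']:
    im=cv2.imread(f'pics/{n}.png');v=im.min(2)
    # screws: centroid in windows
    out=[]
    for x,y in [(244,184),(318,185)]:
        w=v[y-8:y+9,x-8:x+9];t=(w.max()*.5+np.median(w)*.5)
        k,l,st,ce=cv2.connectedComponentsWithStats((w>t).astype(np.uint8));j=1+np.argmax(st[1:,4]);out.append(ce[j]+[x-8,y-8]);
    a=ray(i,out,fz+13)[:,:2];d=a[1]-a[0];mid=a.mean(0)
    print(n,np.array(out).ravel(),'yaw',np.degrees(np.arctan2(d[1],d[0])),'sep',np.hypot(*d),'mid rel tcp tool y',(R[:2,1]@(mid-tcp[:2])),'x',R[:2,0]@(mid-tcp[:2]))
for n in ['n1','n2']:
    im=cv2.imread(f'pics/{n}.png');w=im[235:310,250:315]
    k,l,st,ce=cv2.connectedComponentsWithStats((w.min(2)>(150 if n=='n1' else 215)).astype(np.uint8))
    for j in range(1,k):
        if st[j,4]>200:
            c=cv2.findContours((l==j).astype(np.uint8),0,1)[0][0]
            (x,y),r=cv2.minEnclosingCircle(c);q=ray(i,[(x+250,y+235)],fz+106)[0];print(n,st[j],x+250,y+235,r,R.T@(q-tcp))
im=cv2.imread('pics/n1.png');cv2.imwrite('pics/z.png',cv2.resize(im[165:305,230:365],None,fx=4.2,fy=4.2,interpolation=cv2.INTER_CUBIC))
```

```text
[508.45 183.55 150.64]
w5 [243.88 184.07 318.27 184.68] yaw 70.76968398555184 sep 54.609570682979225 mid rel tcp tool y 0.75991930288818 x 23.526037627382923
n1 [243.85 183.83 318.44 184.63] yaw 70.62559523107839 sep 54.74490155619611 mid rel tcp tool y 0.8145048281950905 x 23.63278748944923
n2 [241.32 184.02 319.11 184.89] yaw 70.59447702666748 sep 57.10625663537634 mid rel tcp tool y 0.13110540006933794 x 23.46640089554303
n1 [  14   25   35   36 1049] 280.5 277.84782791137695 18.91901397705078 [  0.08   0.26 -17.4 ]
n2 [  14   26   35   35 1032] 280.5 277.97618865966797 18.806459426879883 [  0.01   0.26 -17.4 ]
```

View pics/z.png

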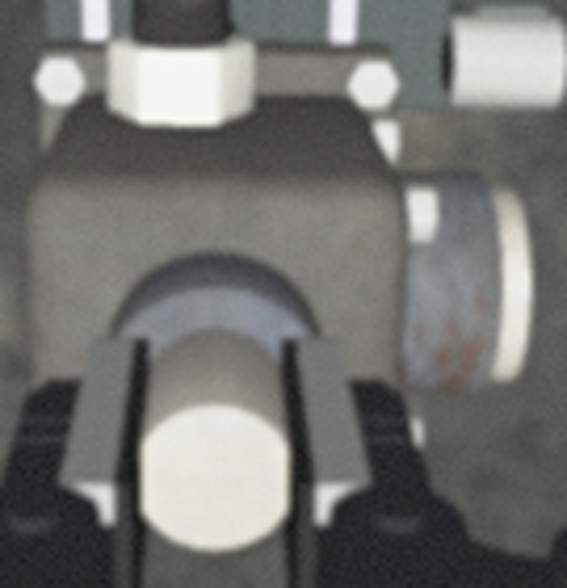

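The valve yaw is 70.7° against the nest's 70.7°, and the stem sits at the TCP. It needs about -1.3 mm in tool y and 32 mm down.

Scaled: 32 mm / 1000 = 0.032, -1.3 mm / 1000 = -0.0013.

jog_arm:
  deltas:
    - [0.0002, -0.0006, 0.003, 0, 0, 0]
    - [0.0002, -0.0013, 0.008, 0, 0, 0]
    - [0.0002, -0.0013, 0.014, 0, 0, 0]
    - [0.0002, -0.0013, 0.02, 0, 0, 0]
    - [0.0002, -0.0013, 0.025, 0, 0, 0]
    - [0.0002, -0.0013, 0.029, 0, 0, 0]
    - [0.0002, -0.0013, 0.031, 0, 0, 0]
    - [0.0002, -0.0013, 0.032, 0, 0, 0]
    - [0.0002, -0.0013, 0.032, 0, 0, 0]
    - [0.0002, -0.0013, 0.032, 0, 0, 0]

```text
clock: 12.5
tcp_pos: [507.9, 182.3, 118.5]
ee_rot: [[-0.947, 0.322, 0.0], [0.322, 0.947, 0.0], [-0.0, 0.0, -1.0]]
wrist_force: [0.0, 0.9, -6.1]
gripper_width: 15.9
grip_force: 59.0
```

jog_arm:
  deltas:
    - [0, 0, 0, 0, 0, 0]
    - [0, 0, 0, 0, 0, 0]
    - [0, 0, 0, 0, 0, 0]
    - [0, 0, 0, 0, 0, 0]

```text
clock: 12.9
tcp_pos: [507.7, 182.3, 118.4]
ee_rot: [[-0.947, 0.322, -0.0], [0.322, 0.947, -0.0], [0.0, -0.0, -1.0]]
wrist_force: [0.1, -0.9, -5.6]
gripper_width: 15.7
grip_force: 59.0
```

```bash
python3 v.py n3; python3 m.py n3 30 205 | cut -c1-150
```

```text
toolyaw 71.24213149961469 [ 0.94  1.01 -4.73] [  -0.15    0.57 -141.61]
[224.73 149.68] [219 144  12  12 105] z20 [449.73 156.01] z14 [449.98 154.78] foot [448.76 160.76] stem [444.85 179.93]
[338.95 150.37] [334 145  11  12 105] z20 [479.   240.67] z14 [479.99 241.55] foot [475.23 237.31] stem [459.99 223.71]
[262.55 159.41] [260 158   8   5  22] z20 [466.42 181.51] z14 [467.08 180.91] foot [463.85 183.81] stem [453.48 193.12]
[292.98 162.63] [276 158  29  11 241] z20 [476.57 203.52] z14 [477.49 203.47] foot [473.03 203.72] stem [458.73 204.5 ]
[272.33 184.3 ] [255 174  36  21 617] z20 [487.91 182.24] z14 [489.11 181.65] foot [483.28 184.47] stem [464.59 193.49]
[237.15 196.5 ] [230 178  21  49 403] z20 [488.29 151.58] z14 [489.5  150.23] foot [483.63 156.74] stem [464.79 177.64]
[324.17 191.65] [312 179  22  27 355] z20 [507.28 220.28] z14 [508.97 220.65] foot [500.8  218.87] stem [474.61 213.17]
[330.14 215.8 ] [327 210   8  13  90] z20 [528.81 219.14] z14 [531.04 219.48] foot [520.27 217.84] stem [485.74 212.58]
[351.77 233.96] [347 213  10  42 294] z20 [550.38 232.06] z14 [553.15 232.72] foot [539.78 229.52] stem [496.9  219.26]
```

View pics/n3v.png

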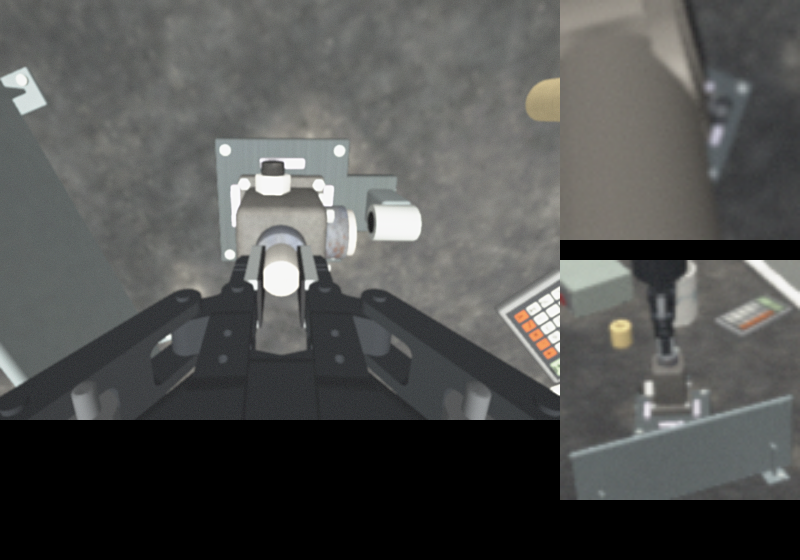

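The valve stands centred and square in the nest, port facing the tube. Its underside is 9.8 mm above the strips, and the only load is its own weight. I hand in.

```bash
python3 -c "
from workcell import env, camrig
print(env.hand_in())"
```

```text
the job is handed in; nothing more can be done
None
```

The job is handed in at about 13 s: the valve was slid out, lifted over the guard and is held still and upright over the nest, measured centred to under 1 mm and square to under 1°, port facing the tube, underside about 9.8 mm above the strips; the judge's result was not shown.

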